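Lock a spring anchor into the bench strut

TASK

Fit the orange-handled spring anchor into the slotted steel strut, upright and between the two yellow bands, as the end stop for the light booth's sample carriage: lower its head lengthwise through the slot (the strut sits out of true in its blue mount, sideways and in height, so feel for it), press gently against the spring until the head is below the lips, turn it a quarter turn so that the head catches under both lips, and let go. Use light forces on the strut throughout, and leave the black-handled spare, the bottles and the beaker where they stand.

Things in the scene. Friction and masses are not known exactly. Their poses are not given: they have to be found in the camera images.
- anchor_grip (a point): Centre of the orange handle of the spring anchor (a T-shaped channel nut, 0.15 kg, 62 mm tall), standing upright in a stand. z up along the stem, x along handle and head alike. Handle 38 mm long (x), 12 mm thick (y), 32 mm tall (16 mm above and below this point). Under it a 12 mm dia. stem, bare for 14 mm down to the brass flange.
- anchor_head (a point): Centre of the underside of the anchor's steel head, 46 mm below the handle's centre, axes as the handle's. Head 30 mm long (x), 16 mm wide (y), 8 mm thick, its corners stepped back.
- anchor_disc (a point): Underside of the anchor's brass flange when relaxed, 34 mm below the handle's centre and 4 mm above the head's top. Flange 40 mm dia., 4 mm thick. A spring holds it down: it starts to slide up the stem at 3 N and takes 1 N more per mm, hard stop after 8 mm (11 N).
- stand_a: Grey stand 90 x 90 x 24 mm, origin at its underside, fixed. The orange anchor's head stands loosely in its socket, 10 mm deep, with about 2.5 mm of play; lift straight up.
- mount_seat (a point): Nominal middle of the strut's slot: half-way between the two yellow bands (100 mm apart along x), 47 mm above the bench. x along the slot, y across, z up. It is fixed to the blue mount and does NOT show where the loose strut lies: parallel to x, up to 12 mm to either side in y, and the top of its lips 0 to 9 mm above this point. Feel or look for it.
- mount: Fixed blue base plate 300 x 115 x 6 mm, origin at its underside, x along the strut, four ears. The steel strut in it is 280 long, 41 wide, 41 mm high, stiffly held on blue shims (80 N to shift it). Slot 19 mm wide, open upward, between two lips, each 8 mm thick (down) and 11 mm wide. The channel under the lips is 36 mm wide, 30 mm deep and empty.
- mount_caught (a point): Where the handle's centre would end up if the strut lay at its lowest, in the middle: 30 mm above mount_seat (up to 9 mm higher on higher shims). Once the flange meets the lips, press 4 mm further to bring the head's top below them; the head turns freely, either way, while pressed 5 to 7.5 mm. Let go, the spring then lifts the head up under the lips.
- spare_grip (a point): Centre of the black handle of the spare anchor, same shape as the orange one, upright in its own grey stand. Leave alone.
- bottle_a: Amber bottle, 48 mm dia., 100 mm tall, origin at its underside. Leave alone.
- bottle_b: Amber bottle, 48 mm dia., 100 mm tall, origin at its underside. Leave alone.
- beaker: Glass beaker, 70 mm dia., 90 mm tall, origin at its underside. Leave alone.

How it is judged:
By the outcome, as a careful person would: the job done as asked, in the order asked, and still so for the second after the job is handed in, with the robot touching nothing.
It also fails if it takes over 67 s, if anything falls off the work surface, if the arm or the gripper's body presses on something with over 40 N, if the wrist force passes 120 N, or if a joint passes its speed limit or range.

ROBOT

A 7-joint arm with a two-finger parallel gripper is mounted at the origin on the work surface. World frame = base frame: x ahead of the robot, y to its left, z up, the work surface at z = 0. Lengths are in m, angles in rad, forces in N, time in s.
With the tool pointing down it reaches from about 0.4 to 0.875 m from the base axis. Payload 6.5 kg.
Tool frame: the origin (TCP) lies midway between the tips of the shut fingers; the grasp point (between the pads) lies 19 mm behind it (manip.pinch_z is the distance from the TCP to the grasp point, in m); y points along the fingers, x is the direction in which the jaws open and shut, and the axes are right-handed (so a half turn about y gives the same grasp; the last joint's range is limited). The gripper opens to 88 mm and grips with 3 to 60 N. Pads are 18 mm wide; open, the fingers measure 123 mm over their backs; the gripper's body (75 mm by 187 mm) begins 45 mm behind the grasp point.
Start: joints at [-1.214, 0.536, -0.004, 1.538, 0.003, 1.067, -0.071], TCP at [0.267, 0.593, 0.239] pointing down, gripper open.
Joint ranges: [-2.7, 2.7], [-0.37, 2.16], [-1.27, 1.26], [0.24, 2.4], [-1.31, 4.45], [0.19, 1.91], [-2.76, 2.76]. Speed limits (rad/s): [2.39, 2.39, 3.14, 3.14, 3.14, 3.14, 3.14].

INTERFACE

Orientations are given as a rotation vector (axis times angle).
In Python, from station import manip, imaging gives the robot as it stands. The module is installed in compiled form; this text tells all that it offers.
- The arm moves only by the tool step_arm, never from a script. Its argument "series" is one flat list of numbers, 5 for each row, row after row: the shift along the tool's x, y, z in m, then the turn about the tool's y in degrees, then the closure in counts, from 0 (fully open) to 255 (shut). In form: [tx, ty, tz, roll, hand, tx, ty, tz, roll, hand, ...]. A call has 1 to 20 rows; each row shifts and turns the pose as measured when the row begins, along the tool's axes as they then stand; what a row does not reach is not made up. A row lasts 1/10 s, in which the tool goes at most 50 mm and 8.59 degrees, less where a joint would pass 70% of its speed; a pose out of reach is approached as far as the arm can. A call is refused whole if a number of a shift passes 0.05 or a number of a turn 8.59, either way. A call with a gripper value outside its range is refused whole. The fingers move at their own pace and stop on an object; the grip force is fixed at half the most. Time passes only in rows, so rows that do not move let the fingers close. It gives the time, the measured TCP pose, the force and the opening at its end, in the units of the state.
- manip.state(): the state, without advancing time (a new reading comes with each control period).
- imaging.grab_frame(name): name is "side" or "top" or "wrist"; returns (picture, depth): 384x512x3 uint8, red, green, blue; 384x512 float32, m along the optical axis (not along the pixel's ray), 0 where there is no reading.
- imaging.get_calibration(name): a dict with "K" (3x3 intrinsics, pixels), "extrinsics" (4x4, takes a point from world to camera coordinates); the wrist camera has in their place "hand_eye" (4x4, takes a point from camera to tool coordinates, whose origin is the TCP and whose axes are the tool frame's). Camera axes: x right, y down, z forward; pixel columns grow to the right and rows downward; lengths in m; the calibration is good to about 2 mm. A picture is of the moment at which its call begins: read the wrist's pose just before it. get_calibration takes no time and is no camera call.
- manip.close_job(): hands the job in, once; it reports no verdict.
The state is a dict: "t": time; "joint_positions": joint angles; "dq": joint speeds; "joint_torque": joint torques, N m; "tcp_pos": TCP position; "tcp_rot": TCP orientation; "contact_force": force on the tool from outside, world axes, zero at the start; "torque": the same for the moment, N m; "width": finger opening in m.
Only numpy, scipy, OpenCV 4.12 (cv2) and the standard library are available. Lean on these libraries where they do the work, as an engineer would, in place of code of your own. Each camera call takes 0.05 s, during which the arm holds its last target. There are 200 camera calls.

## Working session

There is one attempt and no reset: what is moved stays moved. The work goes in short steps, Python scripts to look and compute and a tool call to move; the robot and the scene stay as the last step left them, time stands still between calls to the robot, and variables do not carry over. Pictures are saved under pics/ and viewed, about 8 in all and at most 12, crops included, and the job is handed in when it is done.

Besides the shell and the picture viewer there is one more tool, called after ">>>" as a command line: name --argument value ..., lists and objects as JSON in quotes. step_arm: Moves the arm, as the interface text tells. Its arguments: {"type":"object","properties":{"series":{"type":"array"}},"required":["series"]}

```bash
mkdir -p pics; cat > h.py <<'E'
import numpy as np, cv2
from scipy.spatial.transform import Rotation as R
from station import manip, imaging
def cam2world(name, st=None):
    c=imaging.get_calibration(name)
    if 'extrinsics' in c: return np.array(c['K']), np.linalg.inv(np.array(c['extrinsics']))
    T=np.eye(4); T[:3,:3]=R.from_rotvec(st['tcp_rot']).as_matrix(); T[:3,3]=st['tcp_pos']
    return np.array(c['K']), T@np.array(c['hand_eye'])
def grab(name, fn):
    st=manip.state(); im,d=imaging.grab_frame(name)
    K,T=cam2world(name,st); np.savez('pics/'+fn+'.npz',im=im,d=d,K=K,T=T)
    cv2.imwrite('pics/'+fn+'.png',im[:,:,::-1]); return im,d,K,T
def cloud(fn):
    z=np.load('pics/'+fn+'.npz'); d=z['d']; v,u=np.indices(d.shape)
    p=np.stack([u,v,np.ones_like(u)],-1)@np.linalg.inv(z['K']).T*d[...,None]
    return z['im'], d, p@z['T'][:3,:3].T+z['T'][:3,3]
E
python3 - <<'E'
from h import *
s=manip.state(); print({k:np.round(v,3) for k,v in s.items()}); print(R.from_rotvec(s['tcp_rot']).as_matrix().round(3), manip.pinch_z)
a=grab('top','top0')[0]; b=grab('side','side0')[0]
print(grab('top','top0')[3].round(3),grab('side','side0')[3].round(3))
cv2.imwrite('pics/a.png',cv2.resize(a,(800,600))[:,:,::-1])
E
```

```text
{'t': np.float64(0.0), 'joint_positions': array([-1.214,  0.537, -0.004,  1.539,  0.003,  1.067, -0.071]), 'dq': array([-0.001, -0.001, -0.001, -0.001, -0.001,  0.   , -0.001]), 'joint_torque': array([-0.0000e+00, -5.7097e+01,  9.9000e-01, -2.5160e+01, -5.6000e-02,
        1.8000e-02,  0.0000e+00]), 'tcp_pos': array([0.266, 0.592, 0.238]), 'tcp_rot': array([-1.381, -0.891,  0.894]), 'contact_force': array([ 0.475, -0.176, -0.112]), 'torque': array([0.02 , 0.031, 0.046]), 'width': np.float64(0.088)}
[[ 0.41  -0.001 -0.912]
 [ 0.912 -0.002  0.41 ]
 [-0.002 -1.    -0.   ]] 0.0187
[[-0.023 -0.998  0.059  0.436]
 [-1.     0.023 -0.008  0.083]
 [ 0.007 -0.059 -0.998  1.5  ]
 [ 0.     0.     0.     1.   ]] [[ 0.936 -0.281  0.213  0.246]
 [-0.352 -0.716  0.604 -0.665]
 [-0.017 -0.64  -0.768  1.037]
 [ 0.     0.     0.     1.   ]]
```

View pics/a.png

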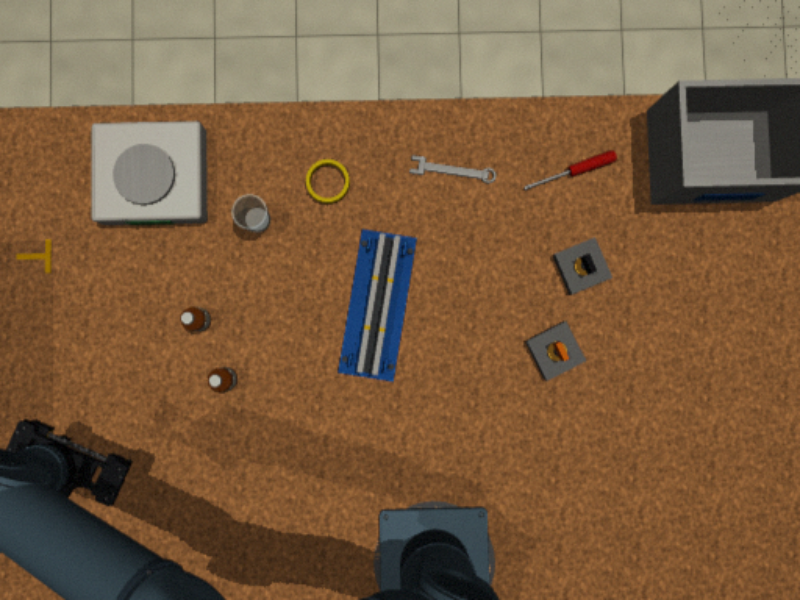

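View pics/side0.png

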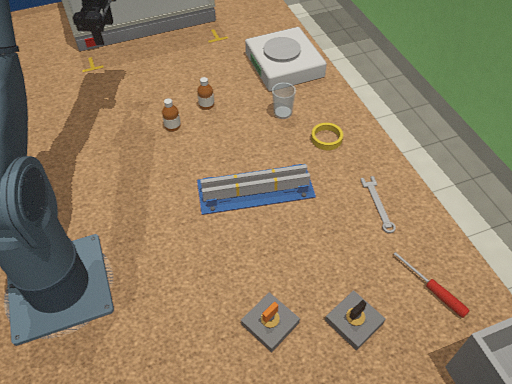

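The top view shows the orange handle at (562,352) and the spare at (587,265). The strut runs from (387,235) to (368,375), with its bands at about (382,279) and (374,328). In the side view, orange is at (270,312) and black at (358,309).

```bash
python3 - <<'E'
from h import *
for fn in('top0','side0'):
    im,d,P=cloud(fn); hsv=cv2.cvtColor(im,cv2.COLOR_RGB2HSV); h,s,v=[hsv[...,i].astype(int) for i in range(3)]
    ok=(d>0)&(P[...,0]>0.25)
    def comp(m,mn=5):
        n,l,st,c=cv2.connectedComponentsWithStats(m.astype(np.uint8))
        for i in range(1,n):
            if st[i,4]>=mn:
                q=P[l==i]; print('  px',c[i].round(1),'n',st[i,4],'med',np.median(q,0).round(4),'zmax',np.percentile(q[:,2],95).round(4), 'rect',cv2.minAreaRect(q[:,:2].astype(np.float32)))
    near=ok&(P[...,1]<0.25)&(P[...,1]>-.5)&(P[...,0]<.8)
    print(fn,'orange');comp(near&(h<14)&(s>200)&(v>150)&(P[...,2]>.035))
    print('tall in anchor area');comp(near&(P[...,1]<-.1)&(P[...,2]>.045))
    print('blue');comp(near&(h>100)&(h<125)&(s>150),50)
    print('strut');comp(near&(P[...,2]>.035)&(P[...,2]<.07)&(P[...,1]>-.1)&(P[...,1]<.2),50)
    print('yellow');comp(near&(h>18)&(h<32)&(s>130)&(v>120)&(P[...,2]>.035),3)
E
```

```text
top0 orange
  px [359.5 224.2] n 31 med [ 0.4231 -0.2548  0.0771] zmax 0.0813 rect ((0.4220525920391083, -0.25518426299095154), (0.03429388254880905, 0.009440584108233452), 29.471702575683594)
tall in anchor area
  px [431.7 111.4] n 638 med [ 0.7532 -0.4699  0.1284] zmax 0.1727 rect ((0.7601525783538818, -0.4824170470237732), (0.07963021099567413, 0.034223511815071106), 0.7036882638931274)
  px [376.1 168.4] n 80 med [ 0.5936 -0.3145  0.0739] zmax 0.0809 rect ((0.5930809378623962, -0.3155699670314789), (0.03711559250950813, 0.015531593933701515), 20.420204162597656)
  px [358.6 224.4] n 75 med [ 0.4202 -0.2538  0.0735] zmax 0.0808 rect ((0.4218991696834564, -0.2551437318325043), (0.03696024417877197, 0.0146216144785285), 20.19099998474121)
blue
  px [240.7 195.9] n 1871 med [0.5206 0.1122 0.0073] zmax 0.0142 rect ((0.5251352787017822, 0.10431350767612457), (0.11261221766471863, 0.29680535197257996), 79.33786010742188)
strut
  px [237.1 193.6] n 319 med [0.525  0.1163 0.0518] zmax 0.0567 rect ((0.527894139289856, 0.11596973985433578), (0.01118526328355074, 0.2775436043739319), 79.442
[... 1843 characters left out ...]
px [272.9 170.3] n 9 med [0.5744 0.104  0.0526] zmax 0.0546 rect ((0.5752828121185303, 0.10402891039848328), (0.007921271026134491, 0.005242734681814909), 67.67457580566406)
  px [235. 176.] n 9 med [0.4767 0.1216 0.052 ] zmax 0.0542 rect ((0.4772202968597412, 0.12322046607732773), (0.011702517978847027, 0.005265090614557266), 72.0526351928711)
  px [275.3 180.9] n 17 med [0.569  0.0697 0.0496] zmax 0.0537 rect ((0.5685883164405823, 0.07325444370508194), (0.011756428517401218, 0.005229876842349768), 70.4813461303711)
  px [236.9 187.1] n 19 med [0.4707 0.0884 0.0479] zmax 0.0536 rect ((0.47165340185165405, 0.09254428744316101), (0.013126136735081673, 0.005436305422335863), 69.07337951660156)
```

```bash
cat >> h.py <<'E'
def heading(s): 
    x=R.from_rotvec(s['tcp_rot']).as_matrix()[:,0]; return np.degrees(np.arctan2(x[1],x[0]))
def plan(goal, head, n, start=None, h0=None, hand=0):
    """n straight rows to goal (TCP world), heading of tool x in deg; prints rows in tool axes"""
    s=manip.state(); p=np.array(s['tcp_pos'] if start is None else start,float); h=heading(s) if h0 is None else h0
    dp=(np.array(goal)-p)/n; dh=(head-h)/n; out=[]
    for i in range(n):
        a=np.radians(h+i*dh); out.append([round(dp@[np.cos(a),np.sin(a),0],4),round(-dp[2],4),round(dp@[-np.sin(a)*-1,np.cos(a)*-1,0],4),round(-dh,2),hand])
    # tool z = x cross y, y = -world z  ->  z = (-sin a, cos a, 0)
    for o,i in zip(out,range(n)):
        a=np.radians(h+i*dh); o[2]=round(float(dp@[-np.sin(a),np.cos(a),0]),4)
    print(','.join(str(float(x)).replace('.0,',',') if x!=int(x) else str(int(x)) for o in out for x in o))
E
python3 - <<'E'
from h import *
print(np.array(imaging.get_calibration('wrist')['hand_eye']).round(3), imaging.get_calibration('wrist')['K'])
plan([.50,.10,.25],-10.6,14)
E
```

```text
[[ 1.     0.    -0.    -0.   ]
 [ 0.    -0.291  0.957 -0.145]
 [ 0.    -0.957 -0.291  0.076]
 [ 0.     0.     0.     1.   ]] [[276.63391057   0.         257.09105802]
 [  0.         276.63391057 191.60434461]
 [  0.           0.           1.        ]]
-0.0252,-0.0008,-0.0296,5.46,0,-0.0223,-0.0008,-0.0319,5.46,0,-0.0192,-0.0008,-0.0339,5.46,0,-0.0159,-0.0008,-0.0355,5.46,0,-0.0124,-0.0008,-0.0369,5.46,0,-0.0088,-0.0008,-0.0379,5.46,0,-0.0052,-0.0008,-0.0386,5.46,0,-0.0015,-0.0008,-0.0389,5.46,0,0.0022,-0.0008,-0.0389,5.46,0,0.0059,-0.0008,-0.0385,5.46,0,0.0095,-0.0008,-0.0377,5.46,0,0.0131,-0.0008,-0.0367,5.46,0,0.0165,-0.0008,-0.0353,5.46,0,0.0198,-0.0008,-0.0335,5.46,0
```

>>> step_arm --series '[-0.025,-0.001,-0.03,5.46,0,-0.022,-0.001,-0.032,5.46,0,-0.019,-0.001,-0.034,5.46,0,-0.016,-0.001,-0.0355,5.46,0,-0.0124,-0.001,-0.037,5.46,0,-0.009,-0.001,-0.038,5.46,0,-0.005,-0.001,-0.0386,5.46,0,-0.0015,-0.001,-0.039,5.46,0,0.002,-0.001,-0.039,5.46,0,0.006,-0.001,-0.0385,5.46,0,0.0095,-0.001,-0.038,5.46,0,0.013,-0.001,-0.037,5.46,0,0.0165,-0.001,-0.035,5.46,0,0.02,-0.001,-0.0335,5.46,0,0,0,0,0,0]'

```text
t: 1.7
tcp_pos: [0.4958, 0.0755, 0.2506]
tcp_rot: [-1.562, 0.188, -0.186]
contact_force: [0.1, 0.2, 0.2]
width: 0.0881
```

```bash
python3 - <<'E'
from h import *
s=manip.state(); print(s['t'],s['tcp_pos'],heading(s))
im=grab('wrist','w0')[0]
im,d,P=cloud('w0'); 
m=(d>0)&(P[...,2]>.035)&(P[...,2]<.07)&(abs(P[...,0]-.52)<.16)&(abs(P[...,1]-.1)<.1)
n,l,st,c=cv2.connectedComponentsWithStats(m.astype(np.uint8))
for i in range(1,n):
    if st[i,4]>150: q=P[l==i]; print(c[i],st[i],np.median(q,0),np.percentile(q[:,2],[10,50,90]),cv2.minAreaRect(q[:,:2].astype(np.float32)))
E
```

```text
1.7 [0.49575213 0.07549337 0.25059206] -13.684852034376945
[274.98233996 132.25739514] [ 161  122  228   22 2265] [0.52749294 0.11503023 0.04958156] [0.04812312 0.04958156 0.05060947] ((0.5258376598358154, 0.11501704901456833), (0.011554347351193428, 0.2796362340450287), 79.38772583007812)
[275.56466729 156.45923149] [ 164  146  223   22 2134] [0.52157519 0.08560959 0.04950809] [0.04806346 0.04950809 0.0504838 ] ((0.5200838446617126, 0.08547697961330414), (0.011538566090166569, 0.2799878716468811), 79.32355499267578)
```

View pics/w0.png

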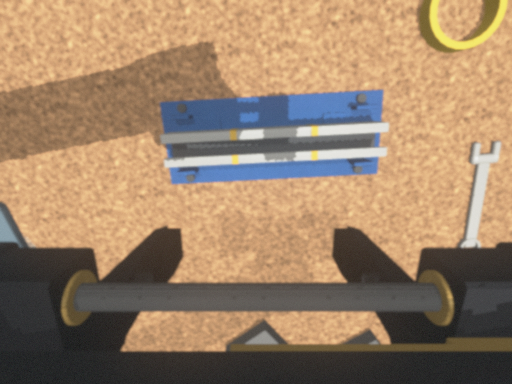

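The wrist view shows both lips clearly (rows about 132 and 156), with the bands at columns 235 and 315. That puts the slot middle near (0.523, 0.100), its axis at -10.6° and the lip top near 0.0495. Next I go to the anchor.

```bash
python3 - <<'E'
from h import *
plan([.421,-.256,.20],-65,9)
E
```

```text
0.0006,0.0056,-0.038,5.73,0,0.0044,0.0056,-0.0378,5.73,0,0.0082,0.0056,-0.0372,5.73,0,0.0118,0.0056,-0.0361,5.73,0,0.0154,0.0056,-0.0348,5.73,0,0.0188,0.0056,-0.0331,5.73,0,0.022,0.0056,-0.031,5.73,0,0.025,0.0056,-0.0287,5.73,0,0.0277,0.0056,-0.026,5.73,0
```

>>> step_arm --series '[0.001,0.0056,-0.038,5.73,0,0.0044,0.0056,-0.038,5.73,0,0.008,0.0056,-0.037,5.73,0,0.012,0.0056,-0.036,5.73,0,0.0154,0.0056,-0.035,5.73,0,0.019,0.0056,-0.033,5.73,0,0.022,0.0056,-0.031,5.73,0,0.025,0.0056,-0.029,5.73,0,0.028,0.0056,-0.026,5.73,0,0,0,0,0,0,0,0,0,0,0]'

```text
t: 2.85
tcp_pos: [0.4222, -0.2494, 0.1944]
tcp_rot: [-1.376, 0.885, -0.873]
contact_force: [0.7, 1.2, 0.8]
width: 0.0883
```

```bash
python3 - <<'E'
from h import *
s=manip.state(); print(s['t'],s['tcp_pos'],heading(s))
grab('wrist','w1')
im,d,P=cloud('w1'); hsv=cv2.cvtColor(im,cv2.COLOR_RGB2HSV)
near=(d>0)&(np.hypot(P[...,0]-.421,P[...,1]+.256)<.05)
for nm,m in(('tall',near&(P[...,2]>.05)&(P[...,2]<.09)),('top',near&(P[...,2]>.071)&(P[...,2]<.09)),('disc',near&(P[...,2]>.025)&(P[...,2]<.035))):
    q=P[m]; print(nm,len(q),np.median(q,0),np.percentile(q[:,2],[5,50,95]),cv2.minAreaRect(q[:,:2].astype(np.float32)))
c=im[60:260,130:390]; cv2.imwrite('pics/w1c.png',cv2.resize(c,None,fx=3,fy=3)[:,:,::-1])
E
```

```text
2.85 [ 0.42220462 -0.24941432  0.19444794] -64.85137972431042
tall 471 [ 0.4237911  -0.25627829  0.07463156] [0.05963817 0.07463156 0.07588325] ((0.42086276412010193, -0.2575509548187256), (0.03695144131779671, 0.011739436537027359), 23.69835662841797)
top 419 [ 0.42183194 -0.25717563  0.07475007] [0.07330108 0.07475007 0.07590848] ((0.42084360122680664, -0.25757119059562683), (0.03690800070762634, 0.011725286021828651), 23.638492584228516)
disc 504 [ 0.42340578 -0.25352909  0.02896559] [0.02732683 0.02896559 0.03012986] ((0.4233076572418213, -0.2626922130584717), (0.08399471640586853, 0.04808851331472397), 73.802734375)
```

View pics/w1c.png

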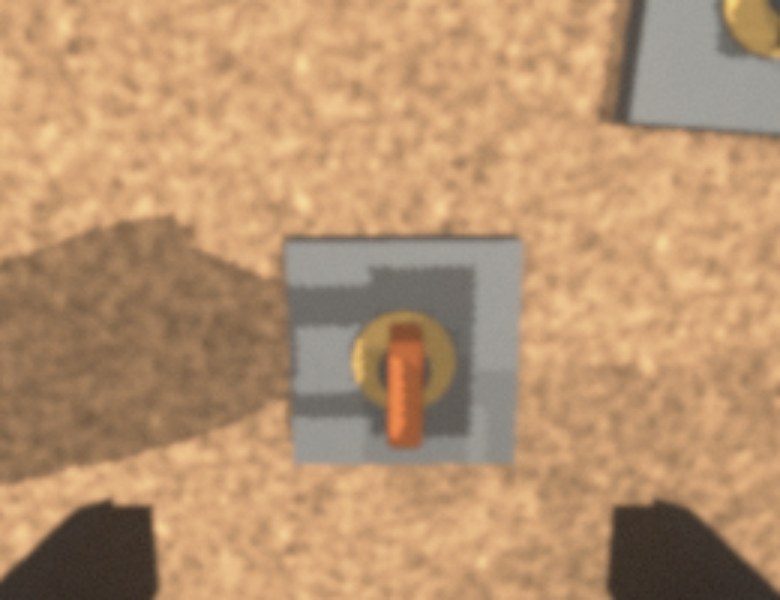

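The crop shows the handle lined up with the jaws, the flange seated and the stand square. The handle is at (0.4208, -0.2576), at 23.65°.

>>> step_arm --series '[0.0068,0.015,-0.0048,1.5,0,0,0.025,0,0,0,0,0.025,0,0,0,0,0.02,0,0,0,0,0,0,0,0,0,0,0,0,0]'

```text
t: 3.5
tcp_pos: [0.4274, -0.2451, 0.108]
tcp_rot: [-1.368, 0.885, -0.874]
contact_force: [-0.0, -0.7, 0.0]
width: 0.0881
```

```bash
python3 - <<'E'
from h import *
s=manip.state(); print(s['t'],s['tcp_pos'],heading(s)); plan([.4208,-.2576,.0443],-66.35,4)
print(R.from_rotvec(s['tcp_rot']).as_matrix()[:,1])
E
```

```text
3.5 [ 0.42744353 -0.24507406  0.10795671] -64.97895988964632
0.0021,0.0159,-0.0028,0.34,0,0.0022,0.0159,-0.0028,0.34,0,0.0022,0.0159,-0.0028,0.34,0,0.0022,0.0159,-0.0028,0.34,0
[ 0.00307739  0.01795867 -0.99983399]
```

>>> step_arm --series '[0.0085,0,-0.011,1.4,0,0,0,0,0,0]'

```text
t: 3.7
tcp_pos: [0.4222, -0.2576, 0.1095]
tcp_rot: [-1.359, 0.901, -0.893]
contact_force: [-0.7, -0.6, 0.8]
width: 0.088
```

```bash
cat >> h.py <<'E'
def show(goal=None,hd=None,n=1,hand=0):
    s=manip.state(); print(round(float(s['t']),2),np.round(s['tcp_pos'],4),'head',round(heading(s),2),'tooly',R.from_rotvec(s['tcp_rot']).as_matrix()[:,1].round(4),'F',np.round(s['contact_force'],1),'M',np.round(s['torque'],2),'w',round(float(s['width']),4))
    if goal is not None: plan(goal,hd,n,hand=hand)
E
python3 -c "
from h import *
show([.4208,-.2576,.0443],-66.35,5)"
```

```text
3.7 [ 0.4222 -0.2576  0.1095] head -66.31 tooly [ 0.0056  0.0174 -0.9998] F [-0.7 -0.6  0.8] M [-0.02  0.14  0.05] w 0.088
-0.0001,0.013,-0.0003,0.01,0,-0.0001,0.013,-0.0003,0.01,0,-0.0001,0.013,-0.0003,0.01,0,-0.0001,0.013,-0.0003,0.01,0,-0.0001,0.013,-0.0003,0.01,0
```

>>> step_arm --series '[0,0.015,-0.0005,0,0,0,0.015,-0.0005,0,0,0,0.015,-0.0005,0,0,0,0.012,-0.0005,0,0,0,0.006,0,0,0,0,0,0,0,0]'

```text
t: 4.3
tcp_pos: [0.422, -0.2585, 0.0436]
tcp_rot: [-1.357, 0.898, -0.898]
contact_force: [-0.3, 0.2, -0.2]
width: 0.0881
```

```bash
python3 -c "
from h import *
show([.4208,-.2576,.0443],-66.35,1)"
```

```text
4.3 [ 0.422  -0.2585  0.0436] head -66.38 tooly [ 0.01    0.0161 -0.9998] F [-0.3  0.2 -0.2] M [ 0.02  0.13 -0.02] w 0.0881
-0.0013,-0.0007,-0.0007,-0.03,0
```

>>> step_arm --series '[-0.0013,-0.001,-0.0007,0,120,0,0,0,0,200,0,0,0,0,255,0,0,0,0,255,0,0,0,0,255,0,0,0,0,255,0,0,0,0,255,0,0,0,0,255]'

```text
t: 5.1
tcp_pos: [0.422, -0.2582, 0.0464]
tcp_rot: [-1.357, 0.895, -0.9]
contact_force: [0.7, -0.3, 0.8]
width: 0.0264
```

```bash
python3 -c "
from h import *
show([.4208,-.2576,.0443],-66.35,1)"
```

```text
5.1 [ 0.422  -0.2582  0.0464] head -66.37 tooly [ 0.0131  0.0147 -0.9998] F [ 0.7 -0.3  0.8] M [-0.04  0.19 -0.01] w 0.0264
-0.001,0.0021,-0.0009,-0.02,0
```

>>> step_arm --series '[-0.001,0.002,0,0,255,0,0,0,0,255,0,0,0,0,255,0,0,0,0,255,0,0,0,0,255]'

```text
t: 5.6
tcp_pos: [0.4216, -0.2571, 0.0441]
tcp_rot: [-1.357, 0.895, -0.9]
contact_force: [0.1, 1.1, 0.9]
width: 0.0116
```

```bash
python3 -c "
from h import *
show([.4208,-.2576,.0443],-66.35,1)"
```

```text
5.6 [ 0.4216 -0.2571  0.0441] head -66.37 tooly [ 0.013   0.0148 -0.9998] F [0.1 1.1 0.9] M [-0.04  0.13 -0.01] w 0.0116
0.0001,-0.0002,-0.0009,-0.02,0
```

>>> step_arm --series '[0,-0.015,0,0,255,0,-0.02,0,0,255,0,-0.03,0,0,255,0,-0.03,0,0,255,0,0,0,0,255,0,0,0,0,255]'

```text
t: 6.2
tcp_pos: [0.4187, -0.2582, 0.1452]
tcp_rot: [-1.356, 0.899, -0.899]
contact_force: [-1.0, -0.3, -2.0]
width: 0.012
```

```bash
python3 -c "
from h import *
show([.523,.08,.14],-100.64,12,255)
s=grab('side','s1')[0]; w=grab('wrist','w2')[0]
c=cv2.resize(s[220:384,180:400],None,fx=2.2,fy=2.2); w=cv2.resize(w[60:360,100:400],(361,361))
cv2.imwrite('pics/m1.png',np.hstack([c[:360],w[:360]])[:,:,::-1])
show()"
```

```text
6.2 [ 0.4187 -0.2582  0.1452] head -66.46 tooly [ 0.0109  0.0164 -0.9998] F [-1.  -0.3 -2. ] M [-0.09  0.14  0.01] w 0.012
-0.0224,0.0004,0.0192,2.85,255,-0.0233,0.0004,0.0181,2.85,255,-0.0242,0.0004,0.0169,2.85,255,-0.025,0.0004,0.0157,2.85,255,-0.0257,0.0004,0.0144,2.85,255,-0.0264,0.0004,0.0131,2.85,255,-0.027,0.0004,0.0118,2.85,255,-0.0276,0.0004,0.0104,2.85,255,-0.0281,0.0004,0.0091,2.85,255,-0.0285,0.0004,0.0077,2.85,255,-0.0288,0.0004,0.0062,2.85,255,-0.0291,0.0004,0.0048,2.85,255
6.3 [ 0.4185 -0.2583  0.1445] head -66.47 tooly [ 0.01    0.0164 -0.9998] F [-0.2  0.4 -2. ] M [ 0.01  0.18 -0.01] w 0.0117
```

View pics/m1.png

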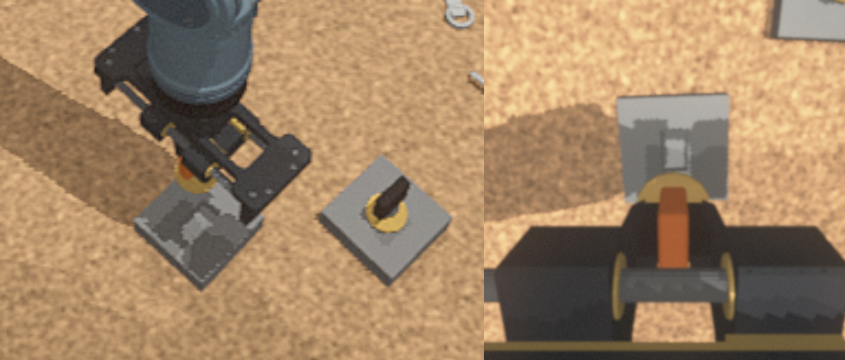

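The anchor is held and its socket is empty; the spare is untouched. Now over to the strut.

>>> step_arm --series '[-0.0225,0,0.019,2.85,255,-0.0235,0,0.018,2.85,255,-0.024,0,0.017,2.85,255,-0.025,0,0.016,2.85,255,-0.026,0,0.0145,2.85,255,-0.0265,0,0.013,2.85,255,-0.027,0,0.012,2.85,255,-0.0275,0,0.0105,2.85,255,-0.028,0,0.009,2.85,255,-0.0285,0,0.0077,2.85,255,-0.029,0,0.006,2.85,255,-0.029,0,0.005,2.85,255,0,0,0,0,255,0,0,0,0,255]'

```text
t: 7.7
tcp_pos: [0.521, 0.0914, 0.1351]
tcp_rot: [-1.107, 1.384, -1.352]
contact_force: [0.1, -0.8, -1.6]
width: 0.0116
```

```bash
python3 -c "
from h import *
show([.524,.10,.12],-100.64,3,255)"
```

```text
7.7 [0.521  0.0914 0.1351] head -102.36 tooly [-0.0169  0.01   -0.9998] F [ 0.1 -0.8 -1.6] M [-0.06  0.12 -0.04] w 0.0116
-0.003,0.005,0.0004,-0.57,255,-0.003,0.005,0.0004,-0.57,255,-0.003,0.005,0.0004,-0.57,255
```

>>> step_arm --series '[-0.004,0.005,0,-0.6,255,-0.003,0.005,0,-0.6,255,-0.002,0.005,0,-0.5,255,0,0,0,0,255]'

```text
t: 8.1
tcp_pos: [0.5209, 0.0981, 0.1175]
tcp_rot: [-1.126, 1.365, -1.33]
contact_force: [0.5, 0.2, -1.6]
width: 0.0119
```

```bash
python3 -c "
from h import *
show([.524,.10,.10],-100.64,3,255)
grab('wrist','w3'); im,d,P=cloud('w3')
cv2.imwrite('pics/w3c.png',cv2.resize(im[40:340,130:386],(640,750))[:600,:,::-1])
n=np.array([.1846,.9828,0]); ax=np.array([.9828,-.1846,0]); c=np.array([.524,.10,0])
X=(P-c)@ax; Y=(P-c)@n; Z=P[...,2]
m=(d>0)&(Z>.044)&(Z<.056)&(abs(Y)<.045)&(abs(X)<.16)
for a in np.arange(-.14,.14,.02):
    k=m&(X>a)&(X<a+.02)
    y=Y[k]
    if len(y)>30: print(round(a,2),len(y),'low',np.percentile(y[y<0],[2,98]).round(4) if (y<0).any() else '','up',np.percentile(y[y>0],[2,98]).round(4) if (y>0).any() else '',np.median(Z[k]).round(4))
hsv=cv2.cvtColor(im,cv2.COLOR_RGB2HSV); o=(hsv[...,0]<14)&(hsv[...,1]>180)&(d>0)&(Z>.1)
q=P[o]; q=q[q[:,2]>np.percentile(q[:,2],50)]; print(len(q),np.percentile(Y[o],[3,50,97]),np.percentile(X[o],[3,97]),np.percentile(Z[o],[3,97]))
"
```

```text
8.1 [0.5209 0.0981 0.1175] head -100.69 tooly [-0.0202  0.0087 -0.9998] F [ 0.5  0.2 -1.6] M [-0.03  0.1  -0.04] w 0.0119
-0.0008,0.0058,0.0009,-0.02,255,-0.0008,0.0058,0.0009,-0.02,255,-0.0008,0.0058,0.0009,-0.02,255
-0.14 385 low [-0.0206 -0.0101] up [0.0091 0.0198] 0.0497
-0.12 159 low [-0.021  -0.0107] up [0.009  0.0194] 0.0497
-0.02 279 low [-0.0204 -0.0105] up [0.009  0.0199] 0.0497
0.0 676 low [-0.0208 -0.0103] up [0.009  0.0198] 0.0496
0.02 717 low [-0.0209 -0.0101] up [0.0092 0.0196] 0.0497
0.04 830 low [-0.0211 -0.01  ] up [0.009 0.02 ] 0.0497
0.06 879 low [-0.0208 -0.0104] up [0.0091 0.0198] 0.0496
0.08 956 low [-0.0208 -0.0102] up [0.009  0.0198] 0.0496
0.1 1068 low [-0.0207 -0.01  ] up [0.0091 0.0198] 0.0496
0.12 1057 low [-0.0207 -0.0103] up [0.009  0.0198] 0.0495Traceback (most recent call last):
  File "<string>", line 14, in <module>
    q=P[o]; q=q[q[:,2]>np.percentile(q[:,2],50)]; print(len(q),np.percentile(Y[o],[3,50,97]),np.percentile(X[o],[3,97]),np.percentile(Z[o],[3,97]))
                       ~~~~~~~~~~~~~^^^^^^^^^^^
    return _quantile_unchecked(
        a, q, axis, out, overwrite_input, method, keepdims, weights)
    return _ureduce(a,
                    func=_quantile_ureduce_func,
    ...<5 lines>...
                    overwrite_input=overwrite_input,
                    method=method)
    r = func(a, **kwargs)
    result = _quantile(arr,
                       quantiles=q,
    ...<2 lines>...
                       out=out,
                       weights=wgt)
    slices_having_nans = np.isnan(arr[-1, ...])
                                  ~~~^^^^^^^^^
IndexError: index -1 is out of bounds for axis 0 with size 0
```

View pics/w3c.png

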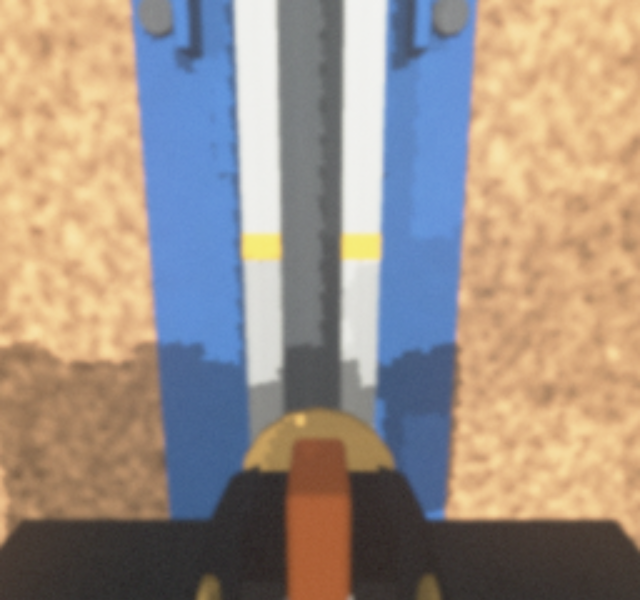

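The slot centreline is about 1.8 mm to the +n side of the tool. The handle (column 319) sits slightly to the right of the slot middle (column 311). I shift over, then come down close above the lips.

>>> step_arm --series '[-0.0018,0.008,0.002,0,255,0,0.01,0.001,0,255,0,0.009,0.001,0,255,0,0,0,0,255]'

```text
t: 8.55
tcp_pos: [0.5253, 0.0984, 0.0885]
tcp_rot: [-1.124, 1.365, -1.332]
contact_force: [0.4, 0.4, -0.6]
width: 0.0117
```

```bash
cat >> h.py <<'E'
def sl():
    show(); s=manip.state(); d=np.array(s['tcp_pos'])-[.524,.10,0]; y=R.from_rotvec(s['tcp_rot']).as_matrix()[:,1]
    n=np.array([.1846,.9828,0]); ax=np.array([.9828,-.1846,0]); F=np.array(s['contact_force'])
    print('X %.4f Y %.4f headY %.4f headbottom %.4f  tiltY %.4f tiltX %.4f Fx %.1f Fy %.1f'%(d@ax,d@n,d@n+.03*(y@n),d[2]-.0301,y@n,y@ax,F@ax,F@n))
E
python3 -c "
from h import *
sl()"
```

```text
8.55 [0.5253 0.0984 0.0885] head -100.8 tooly [-0.0192  0.0088 -0.9998] F [ 0.4  0.4 -0.6] M [0.01 0.17 0.04] w 0.0117
X 0.0016 Y -0.0013 headY -0.0012 headbottom 0.0584  tiltY 0.0051 tiltX -0.0205 Fx 0.3 Fy 0.4
```

>>> step_arm --series '[-0.0006,0.003,0,0,255,0,0.003,0,0,255,0,0.003,0,0,255,0,0.002,0,0,255]'

```text
t: 8.95
tcp_pos: [0.5254, 0.099, 0.0767]
tcp_rot: [-1.123, 1.365, -1.332]
contact_force: [-0.3, -0.1, -2.4]
width: 0.0117
```

```bash
python3 -c "
from h import *
sl()"
```

```text
8.95 [0.5254 0.099  0.0767] head -100.81 tooly [-0.0189  0.0086 -0.9998] F [-0.3 -0.1 -2.4] M [ 0.01  0.1  -0.01] w 0.0117
X 0.0016 Y -0.0007 headY -0.0006 headbottom 0.0466  tiltY 0.0050 tiltX -0.0202 Fx -0.3 Fy -0.1
```

>>> step_arm --series '[0,0.002,0,0,255,0,0.002,0,0,255,0,0.002,0,0,255,0,0.001,0,0,255]'

```text
t: 9.35
tcp_pos: [0.5254, 0.0992, 0.0693]
tcp_rot: [-1.123, 1.365, -1.332]
contact_force: [-0.2, 0.8, -0.8]
width: 0.012
```

```bash
python3 -c "
from h import *
sl()"
```

```text
9.35 [0.5254 0.0992 0.0693] head -100.8 tooly [-0.0185  0.0088 -0.9998] F [-0.2  0.8 -0.8] M [-0.04  0.21 -0.02] w 0.012
X 0.0016 Y -0.0006 headY -0.0004 headbottom 0.0392  tiltY 0.0052 tiltX -0.0198 Fx -0.3 Fy 0.8
```

>>> step_arm --series '[0,0.0015,0,0,255,0,0.001,0,0,255,0,0,0,0,255]'

```text
t: 9.65
tcp_pos: [0.5254, 0.0992, 0.0672]
tcp_rot: [-1.123, 1.365, -1.332]
contact_force: [-1.7, 0.5, 3.3]
width: 0.0119
```

```bash
python3 -c "
from h import *
sl()"
```

```text
9.65 [0.5254 0.0992 0.0672] head -100.81 tooly [-0.0187  0.0096 -0.9998] F [-1.7  0.5  3.3] M [ 0.01  0.51 -0.03] w 0.0119
X 0.0015 Y -0.0005 headY -0.0003 headbottom 0.0371  tiltY 0.0060 tiltX -0.0201 Fx -1.8 Fy 0.2
```

Flange contact is at TCP z of about 0.069, so the lip top is about 0.051 and agrees with vision. I press on to about 6 mm.

>>> step_arm --series '[0,0.0015,0,0,255,0,0.0015,0,0,255,0,0.001,0,0,255,0,0,0,0,255]'

```text
t: 10.05
tcp_pos: [0.5253, 0.0993, 0.0639]
tcp_rot: [-1.122, 1.366, -1.331]
contact_force: [-2.4, 1.1, 7.5]
width: 0.0119
```

```bash
python3 -c "
from h import *
sl()"
```

```text
10.05 [0.5253 0.0993 0.0639] head -100.82 tooly [-0.0188  0.0107 -0.9998] F [-2.4  1.1  7.5] M [-0.04  0.71  0.06] w 0.0119
X 0.0014 Y -0.0005 headY -0.0003 headbottom 0.0338  tiltY 0.0071 tiltX -0.0204 Fx -2.5 Fy 0.6
```

```bash
python3 -c "
from h import *
print(manip.state()['joint_positions'])"
```

```text
[-0.78114235  0.73757814  0.70441376  1.96883953 -0.7375846   0.73007112
 -1.37623982]
```

>>> step_arm --series '[0,0.0005,0,-3,255,0,0.0002,0,-4,255,0,0,0,-5,255,0,0,0,-5,255]'

```text
t: 10.45
tcp_pos: [0.5267, 0.0988, 0.0644]
tcp_rot: [-1.265, 1.139, -1.107]
contact_force: [-2.6, 0.3, 5.8]
width: 0.012
```

```bash
python3 -c "
from h import *
sl(); print(manip.state()['joint_positions'])"
```

```text
10.45 [0.5267 0.0988 0.0644] head -83.33 tooly [-0.0159  0.0107 -0.9998] F [-2.6  0.3  5.8] M [-0.09  0.51 -0.03] w 0.012
X 0.0029 Y -0.0007 headY -0.0004 headbottom 0.0343  tiltY 0.0076 tiltX -0.0176 Fx -2.6 Fy -0.2
[-0.72988272  0.70893319  0.6304619   1.96512093 -0.66399042  0.69912682
 -1.1330158 ]
```

>>> step_arm --series '[0,0.001,0,0,255,0,0.0008,0,-1,255,0,0.0003,0,-5,255,0,0.0003,0,-5,255,0,0.0003,0,-5,255]'

```text
t: 10.95
tcp_pos: [0.5283, 0.0985, 0.0636]
tcp_rot: [-1.371, 0.919, -0.89]
contact_force: [-3.1, 0.3, 7.1]
width: 0.0116
```

```bash
python3 -c "
from h import *
sl()"
```

```text
10.95 [0.5283 0.0985 0.0636] head -66.74 tooly [-0.0127  0.0122 -0.9998] F [-3.1  0.3  7.1] M [-0.1   0.49 -0.01] w 0.0116
X 0.0045 Y -0.0007 headY -0.0004 headbottom 0.0335  tiltY 0.0097 tiltX -0.0147 Fx -3.1 Fy -0.3
```

>>> step_arm --series '[0,0.0008,0,-3,255,0,0.0004,0,-5,255,0,0.0004,0,-5,255,0,0.0003,0,-5,255]'

```text
t: 11.35
tcp_pos: [0.5302, 0.0981, 0.0635]
tcp_rot: [-1.461, 0.665, -0.644]
contact_force: [-2.2, -0.5, 8.1]
width: 0.012
```

```bash
python3 -c "
from h import *
sl()"
```

```text
11.35 [0.5302 0.0981 0.0635] head -48.08 tooly [-0.0087  0.0135 -0.9999] F [-2.2 -0.5  8.1] M [-0.11  0.5  -0.03] w 0.012
X 0.0065 Y -0.0007 headY -0.0004 headbottom 0.0334  tiltY 0.0116 tiltX -0.0110 Fx -2.1 Fy -0.9
```

>>> step_arm --series '[0,0.0004,0,-5,255,0,0.0004,0,-5,255,0,0.0004,0,-5,255,0,0.0003,0,-5,255]'

```text
t: 11.75
tcp_pos: [0.5326, 0.0977, 0.0638]
tcp_rot: [-1.525, 0.379, -0.368]
contact_force: [-1.9, -1.2, 6.5]
width: 0.0115
```

```bash
python3 -c "
from h import *
sl()"
```

```text
11.75 [0.5326 0.0977 0.0638] head -27.35 tooly [-0.004   0.0148 -0.9999] F [-1.9 -1.2  6.5] M [-0.08  0.4  -0.06] w 0.0115
X 0.0088 Y -0.0006 headY -0.0002 headbottom 0.0337  tiltY 0.0138 tiltX -0.0067 Fx -1.6 Fy -1.5
```

>>> step_arm --series '[0,0.0007,0,-5,255,0,0.0005,0,-5,255,0,0.0003,0,-4,255,0,0,0,0,255]'

```text
t: 12.15
tcp_pos: [0.5344, 0.0975, 0.0641]
tcp_rot: [-1.547, 0.176, -0.172]
contact_force: [-2.6, 0.0, 6.2]
width: 0.0121
```

```bash
python3 -c "
from h import *
sl()"
```

```text
12.15 [0.5344 0.0975 0.0641] head -12.72 tooly [-3.000e-04  1.660e-02 -9.999e-01] F [-2.6  0.   6.2] M [-0.05  0.79 -0.  ] w 0.0121
X 0.0107 Y -0.0005 headY -0.0000 headbottom 0.0340  tiltY 0.0162 tiltX -0.0034 Fx -2.5 Fy -0.4
```

>>> step_arm --series '[0,0,0,-2,255,0,-0.0004,0,0,255,0,-0.0004,0,0,255,0,0,0,0,255]'

```text
t: 12.55
tcp_pos: [0.5346, 0.0975, 0.0648]
tcp_rot: [-1.549, 0.148, -0.145]
contact_force: [-1.5, 0.7, 3.3]
width: 0.012
```

```bash
python3 -c "
from h import *
sl()"
```

```text
12.55 [0.5346 0.0975 0.0648] head -10.71 tooly [ 2.000e-04  1.730e-02 -9.999e-01] F [-1.5  0.7  3.3] M [-0.    0.3   0.06] w 0.012
X 0.0109 Y -0.0005 headY 0.0000 headbottom 0.0347  tiltY 0.0171 tiltX -0.0030 Fx -1.6 Fy 0.4
```

>>> step_arm --series '[0,-0.0003,0,0,255,0,0,0,0,255]'

```text
t: 12.75
tcp_pos: [0.5346, 0.0975, 0.0648]
tcp_rot: [-1.549, 0.148, -0.145]
contact_force: [-0.7, -1.1, 1.6]
width: 0.0119
```

```bash
python3 -c "
from h import *
sl()
w=grab('wrist','w4')[0]; s=grab('side','s2')[0]
cv2.imwrite('pics/m2.png',np.hstack([cv2.resize(w[40:340,120:400],(372,400)),cv2.resize(s[110:260,180:340],(427,400))])[:,:,::-1])"
```

```text
12.75 [0.5346 0.0975 0.0648] head -10.72 tooly [ 2.000e-04  1.710e-02 -9.999e-01] F [-0.7 -1.1  1.6] M [-0.06  0.21  0.05] w 0.0119
X 0.0109 Y -0.0005 headY 0.0000 headbottom 0.0347  tiltY 0.0169 tiltX -0.0029 Fx -0.5 Fy -1.2
```

View pics/m2.png

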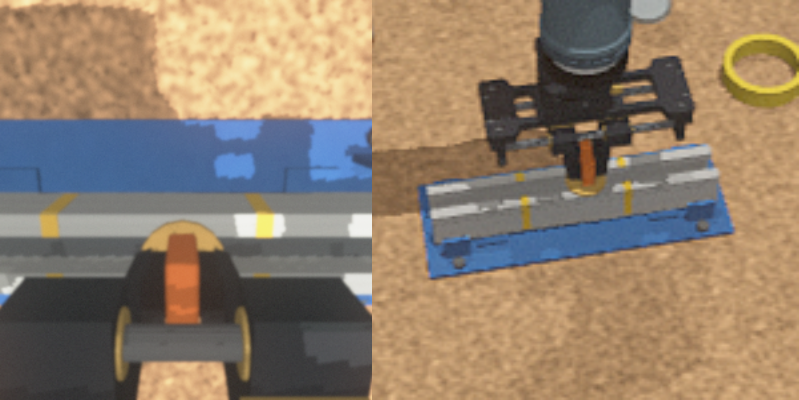

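The handle stands across the slot, the flange is on the lips and the anchor is between the bands (columns 57 and 262 in the wrist half, anchor at 185). The head is stopped under the lips, so I release.

>>> step_arm --series '[0,0,0,0,200,0,0,0,0,150,0,0,0,0,120,0,0,0,0,100,0,0,0,0,80,0,0,0,0,60,0,0,0,0,60,0,0,0,0,60,0,0,0,0,60]'

```text
t: 13.75
tcp_pos: [0.5354, 0.0973, 0.0652]
tcp_rot: [-1.549, 0.147, -0.147]
contact_force: [0.8, 0.1, 0.1]
width: 0.0673
```

```bash
python3 -c "
from h import *
sl()"
```

```text
13.75 [0.5354 0.0973 0.0652] head -10.74 tooly [ 0.0019  0.017  -0.9999] F [0.8 0.1 0.1] M [-0.02  0.07 -0.08] w 0.0673
X 0.0117 Y -0.0005 headY 0.0000 headbottom 0.0351  tiltY 0.0171 tiltX -0.0013 Fx 0.8 Fy 0.2
```

>>> step_arm --series '[0,-0.01,0,0,60,0,-0.02,0,0,60,0,-0.03,0,0,60,0,-0.04,0,0,60,0,-0.04,0,0,60,0,0,0,0,60,0,0,0,0,60]'

```text
t: 14.45
tcp_pos: [0.5347, 0.0943, 0.2135]
tcp_rot: [-1.548, 0.148, -0.148]
contact_force: [-1.1, 0.5, -0.7]
width: 0.0677
```

```bash
python3 -c "
from h import *
sl()
w=grab('wrist','w5')[0]; s=grab('side','s3')[0]
cv2.imwrite('pics/m3.png',np.hstack([cv2.resize(w[60:260,156:356],(400,400)),cv2.resize(s[110:260,180:330],(400,400))])[:,:,::-1])
im,d,P=cloud('w5'); n=np.array([.1846,.9828,0]); ax=np.array([.9828,-.1846,0]); c=np.array([.524,.10,0])
X=(P-c)@ax; Y=(P-c)@n; Z=P[...,2]
m=(d>0)&(Z>.07)&(Z<.12)&(abs(X)<.06)&(abs(Y)<.05); m&=(Z>np.percentile(Z[m],90)-.004); q=P[m]; print('handle top',len(q),np.percentile(Z[m],[10,50,90]),X[m].mean(),Y[m].mean(),cv2.minAreaRect(q[:,:2].astype(np.float32)))
k=(d>0)&(abs(Z-.05)<.004)&(abs(Y)<.03)&(abs(X)<.12); print('lips',np.median(Z[k]),np.percentile(Y[k&(Y<0)],[2,98]),np.percentile(Y[k&(Y>0)],[2,98]))
hsv=cv2.cvtColor(im,cv2.COLOR_RGB2HSV);y=(hsv[...,0]>20)&(hsv[...,0]<32)&(hsv[...,1]>150)&k; print('bands',np.median(X[y&(X<0)]),np.median(X[y&(X>.03)]))
"
```

```text
14.45 [0.5347 0.0943 0.2135] head -10.8 tooly [ 0.0017  0.0173 -0.9998] F [-1.1  0.5 -0.7] M [-0.05  0.12 -0.  ] w 0.0677
X 0.0116 Y -0.0036 headY -0.0031 headbottom 0.1834  tiltY 0.0173 tiltX -0.0015 Fx -1.1 Fy 0.3
handle top 440 [0.09443471 0.09556164 0.09639669] 0.010402263680582889 -0.0009046023226458457 ((0.5338066816329956, 0.09664887189865112), (0.03700069338083267, 0.01112483348697424), 79.45584106445312)
lips 0.04971380138157444 [-0.02033861 -0.00329999] [0.00435174 0.02054579]
bands -0.05152524996563689 nan
  return _methods._mean(a, axis=axis, dtype=dtype,
  ret = ret.dtype.type(ret / rcount)
```

View pics/m3.png

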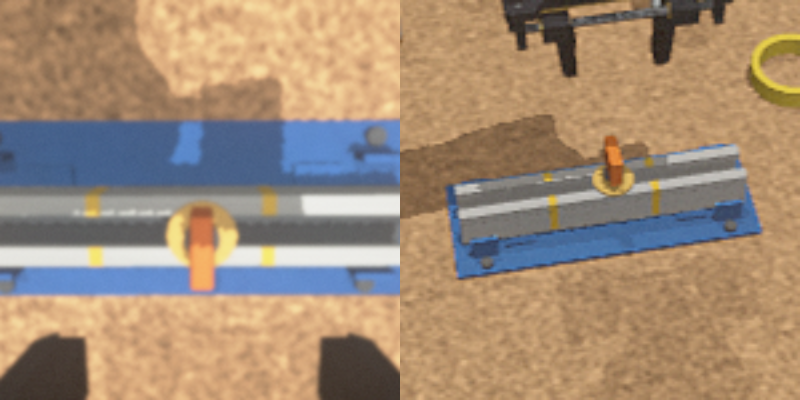

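```bash
python3 -c "
from h import *
show(); print(manip.close_job())"
```

```text
14.55 [0.5347 0.0941 0.2127] head -10.82 tooly [ 9.000e-04  1.670e-02 -9.999e-01] F [-0.2  0.  -0.1] M [-0.09  0.07  0.04] w 0.0676
the job is handed in; nothing more can be done
None
```

The orange anchor is caught in the strut, upright and between the yellow bands. I handed the job in at 14.55 s with the gripper about 15 cm above the strut and touching nothing.

**What I did:** I lifted the anchor out of its stand and found the slot with the wrist camera. I lowered the head lengthwise through the slot and pressed about 5 mm past flange contact. I then turned it a quarter turn, let the spring lift the head under the lips, and let go. The highest wrist force I read was about 8 N.

**Last checks:**

| Check | Measured | Expected |
|---|---|---|
| Handle top above the lips | 45.9 mm | 46 mm when caught |
| Handle angle to the slot | 90° within about 0.2° | 90° |
| Handle offset from the slot centreline | about 0.3 mm | centred |
| Position along the slot | about 10 mm from the middle | between the bands, 50 mm either side |

- **Drift along the slot:** the anchor moved about 9 mm along the slot while it was being turned, so it is not at the exact middle.
- **Force against position:** the two press-depth estimates differed by up to about 1 mm. The force reading is only good to about 1 N.
- **Failed check:** the script's reading of the far yellow band gave no value. I judged "between the bands" from the pictures and the near band.
- **Other objects:** I made no move towards the bottles or the beaker, and the arm only passed above them. The spare was still in place in the picture taken after the lift. I did not take a final picture of these.

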